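Couple a gas cartridge to the soda filling dock

ROBOT

A 7-joint arm with a two-finger parallel gripper is mounted at the origin on a cart in front of the work surface, level with it; the furniture and walls round the work are solid. World frame = base frame: x ahead of the robot, y to its left, z up, the work surface at z = 0. Lengths are in m, angles in rad, forces in N, time in s.
With the tool pointing down it reaches from about 0.4 to 0.85 m from the base axis. Payload 10.4 kg.
Tool frame: the origin (TCP) lies on the centre line of the jaws, within the pads' length; the fingertips stand r.tip_extent ahead of it and the grasp point (between the pads) lies 3 mm ahead of it (r.tip_extent is the distance from the TCP to the fingertips, in m); z points along the fingers, y is the direction in which the jaws open and shut (so a half turn about z gives the same grasp; the last joint's range is limited). The gripper opens to 87 mm and grips with 3 to 60 N. Pads are 19 mm wide; open, the fingers measure 117 mm over their backs; the gripper's body (75 mm by 190 mm) begins 51 mm behind the grasp point.
Start: joints at [1.29, 0.332, -0.065, 1.46, 0.022, 1.35, -0.088], TCP at [0.159, -0.604, 0.245] pointing down, gripper open.
Joint ranges: [-2.6, 2.6], [-0.5, 2.12], [-1.47, 1.34], [0.16, 2.42], [-1.27, 4.41], [0.06, 2.06], [-2.6, 2.6]. Speed limits (rad/s): [2.22, 2.22, 2.79, 2.79, 3.14, 3.14, 3.14].

INTERFACE

Orientations are given as a unit quaternion [x, y, z, w].
In Python, from bench import r gives the robot as it stands. The module is installed in compiled form; this text tells all that it offers.
- The arm moves only by the shell command python3 -m jog 'ROWS' [FORCE]. ROWS is JSON, a list of rows, each a list of 5 numbers: the shift along the tool's x, y, z in cm, then the turn about the tool's z in rad, then the closure, from 0 (fully open) to 1 (shut). A call has exactly 10 rows; each row shifts and turns the pose as measured when the row begins, along the tool's axes as they then stand; what a row does not reach is not made up. A row lasts 1/10 s, in which the tool goes at most 50 mm and 8.59 degrees, less where a joint would pass 70% of its speed; a pose out of reach is approached as far as the arm can. A call with a gripper value outside its range is refused whole. The fingers move at their own pace and stop on an object; FORCE is the grip in N (left out, the last holds). Time passes only in rows, so rows that do not move let the fingers close, or fill a call up. It gives the time, the measured TCP pose, the force and the opening at its end, in the units of the state.
- r.read_state(): the state, without advancing time (a new reading comes with each control period).
- r.camera(name): name is "side" or "top"; returns a dict with "pixels" (420x560x3 uint8, red, green, blue), "fx", "fy", "cx", "cy" (pixels), "camera_from_world" (4x4, takes a point from world to camera coordinates). Camera axes: x right, y up, looking along -z (the intrinsics and any distortion apply to the point x, -y, -z); pixel columns grow to the right and rows downward; lengths in m; the calibration is good to about 2 mm. A picture is of the moment at which its call begins. There is no depth.
- r.close_job(): hands the job in, once; it reports no verdict.
The state is a dict: "time": time; "joint_positions": joint angles; "joint_vel": joint speeds; "joint_torque": joint torques, N m; "ee_pos": TCP position; "eef_rot": TCP orientation; "ft_force": force on the tool from outside, world axes, zero at the start; "torque": the same for the moment, N m; "width": finger opening in m.
Only numpy, scipy, OpenCV 4.12 (cv2) and the standard library are available. Lean on these libraries where they do the work, as an engineer would, in place of code of your own. Each camera call takes 0.05 s, during which the arm holds its last target. There are 200 camera calls.

TASK

Connect the blue-banded gas cartridge to the soda filling dock: first draw the dock's brass coupler sleeve back (down) until it stays back by itself and let go of it, then put the cartridge's nose in the coupler mouth and push it slowly and gently home, about a millimetre at a time, until the sleeve springs forward (up) and locks it. How deep it seats has to be felt: stop as soon as the sleeve springs, and never push the cartridge on the dock with more than about 20 N. Leave the cartridge locked and let go of it, and leave the red-banded cartridge and the other things on the worktop where they are.

Things in the scene. Friction and masses are not known exactly. Their poses are not given: they have to be found in the camera images.
- dock: Filling dock fixed on the worktop: dark steel round foot 92 mm across, 12 mm high; on it an upright steel coupler core 34 mm across, mouth 90 mm above the worktop. Origin: centre of underside, z up. Inside, a lock pawl driven by the sleeve: sleeve forward = pawl in (it blocks a nose 8 to 20 mm below the mouth), sleeve back = pawl out; a spring plunger then pops up and keeps the sleeve back.
- mouth (a point): Centre of the coupler's mouth; bore 17.6 mm wide, z up along it. With the sleeve back, a nose meets the plunger 6 mm below the mouth and pushes it down against 4 to 9 N plus a little friction; the pawl drops into its groove and the sleeve springs up when the nose tip is 22 to 34 mm below the mouth (differs each time, only to be felt). Hard stop 2 mm deeper.
- sleeve_grip (a point): Point on the axis of the brass sleeve, 18 mm above its lower and 12 mm below its upper edge; moves with it. The sleeve is a knurled brass ring 44 mm across and 30 mm high round the core; at the start its upper edge is 10 mm below the mouth and its lower edge 38 mm above the foot. Grasp it across its diameter from above.
- sleeve (a joint): Travel of the sleeve in m: 0 = forward (up), grows as it is drawn back (down), 0.012 = end stop (noisy by 1 mm). The spring pushes it up with 2 to 4 N. Drawn to more than 0.010 and let go, it stays back at about 0.008 until a cartridge comes: it slips up to about 0.005 as the nose passes the plunger, and to 0 when the nose locks.
- cartridge_blue: Gas cartridge, blue band and blue dot on top, 0.15 to 0.3 kg, 140 mm long, standing nose down in either hole of the rack. Origin: centre of the flat nose tip (lower end); z up along its axis. Steel nose 16.6 mm thick, 46 mm long, 2 mm chamfer at the tip, lock groove 8 to 16 mm above the tip; aluminium body 40 mm thick from 46 to 124 mm above the tip (grasp it there), then a low dome.
- lock_pawl: The small steel lock pawl inside the coupler core, 7 mm wide, out of sight. Origin: on the bore axis 20 mm below the mouth when the sleeve is forward; slides sideways by up to 5 mm with the sleeve. How high its tip sits in the bore differs each time and is not in this pose. Never ram the nose on it.
- cartridge_red: The same cartridge with a red band, spent, in the other hole of the rack, 90 mm from the blue one (centre to centre). Same origin and axes. Leave it.
- rack: Dark wooden block, 70 mm (x) by 170 mm (y) by 52 mm high, fixed on the worktop, with two 23 mm holes at y = +45 and -45 mm of its own frame. Origin: centre of the underside; z up. The cartridges' bodies rest on its top with the noses in the holes (nose tips 6 mm above the worktop); lift a cartridge by more than 60 mm to clear it.
- salt_cellar: White marble salt cellar, 68 mm across, 34 mm high; bystander. Origin: centre of the underside.
- tumbler: Brass tumbler, 67 mm across, 74 mm high; bystander. Origin: centre of the underside.
- candle: Candle in a dark brass cup, 77 mm across, 66 mm high; bystander. Origin: centre of the underside.
- pepper_mill: Walnut pepper mill, 55 mm across, 153 mm high, at the back; bystander. Origin: centre of the underside.
Not all that is in view belongs to the job. Leave any green look-alike of the cartridge_blue alone.

How it is judged:
By the outcome, as a careful person would: the job done as asked, in the order asked, and still so for the second after the job is handed in, with the robot touching nothing.
It also fails if it takes over 67 s, if anything falls off the work surface, if the arm or the gripper's body presses on something with over 40 N, if the wrist force passes 120 N, or if a joint passes its speed limit or range.

## Working session

There is one attempt and no reset: what is moved stays moved. The work goes in short steps, Python scripts to look and compute and a shell command to move; the robot and the scene stay as the last step left them, time stands still between calls to the robot, and variables do not carry over. Pictures are saved under pics/ and viewed, about 8 in all and at most 12, crops included, and the job is handed in when it is done.

```bash
mkdir -p pics; python3 - <<'E'
from bench import r
import cv2,numpy as np
s=r.read_state();print({k:np.round(v,4).tolist() for k,v in s.items()},r.tip_extent)
for n in("side","top"):
    c=r.camera(n);cv2.imwrite(f"pics/{n}0.png",c["pixels"][:,:,::-1]);print(n,c["fx"],c["fy"],c["cx"],c["cy"],[k for k in c],np.round(c["camera_from_world"],4).tolist())
E
```

```text
{'time': 0.0, 'joint_positions': [1.2904, 0.3329, -0.0647, 1.461, 0.0216, 1.3499, -0.0885], 'joint_vel': [-0.0002, -0.0012, -0.0003, 0.0008, -0.0005, 0.0015, 0.0002], 'joint_torque': [-0.0005, -62.3254, 0.0242, -38.989, -0.0614, 0.0398, 0.0001], 'ee_pos': [0.1593, -0.604, 0.2437], 'eef_rot': [0.9917, 0.1286, -0.0001, -0.0007], 'ft_force': [-0.0103, -0.3425, 0.4266], 'torque': [-0.0229, 0.0482, -0.0155], 'width': 0.0868} 0.022
side 451.0517166836816 451.0517166836816 282.4558200902414 206.5854006728816 ['pixels', 'fx', 'fy', 'cx', 'cy', 'camera_from_world'] [[0.9105, -0.4135, 0.0001, -0.5418], [0.2518, 0.5547, 0.7931, -0.2244], [-0.328, -0.7221, 0.6091, -0.8459], [0.0, 0.0, 0.0, 1.0]]
top 456.2913793217559 456.2913793217559 284.459747790866 206.93262950199323 ['pixels', 'fx', 'fy', 'cx', 'cy', 'camera_from_world'] [[0.0702, -0.9975, 0.0046, -0.0442], [0.9765, 0.0697, 0.2039, -0.6181], [-0.2038, -0.0098, 0.979, -1.0909], [0.0, 0.0, 0.0, 1.0]]
```

View pics/side0.png

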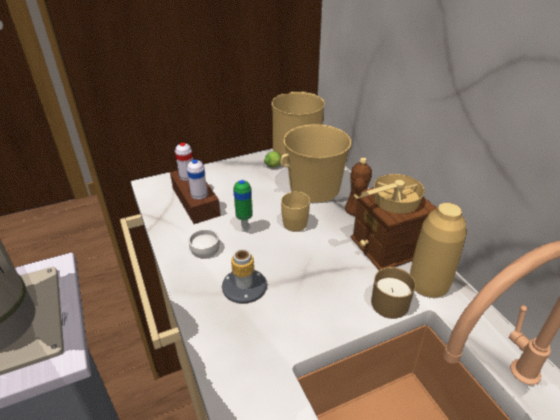

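View pics/top0.png

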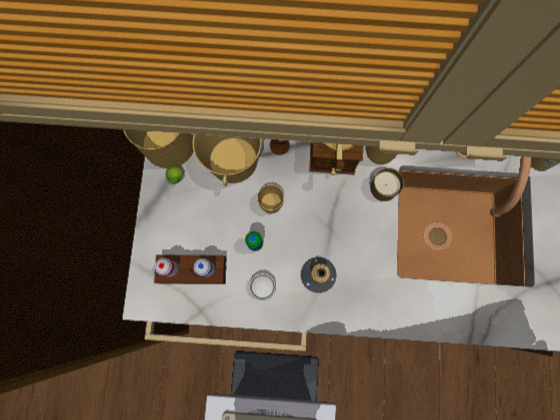

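Side view: blue-banded cartridge in the rack at (197,178), red one at (184,160), green look-alike at (243,200), dock at (243,275). Top view: blue (204,267), red (163,267), green (254,240), dock (319,274). I choose the one in the rack with the blue dot; next is a close crop and triangulation.

```bash
cat > h.py <<'E'
from bench import r
import cv2,numpy as np
def cam(n,save=None):
    c=r.camera(n)
    if save: cv2.imwrite(f"pics/{save}.png",c["pixels"][:,:,::-1])
    return c
def ray(c,u,v):
    M=c["camera_from_world"];R=M[:3,:3];o=-R.T@M[:3,3]
    d=R.T@np.array([(u-c["cx"])/c["fx"],-(v-c["cy"])/c["fy"],-1.]);return o,d/np.linalg.norm(d)
def onz(c,u,v,z):
    o,d=ray(c,u,v);return o+d*(z-o[2])/d[2]
def proj(c,p):
    q=c["camera_from_world"]@np.r_[p,1];return c["cx"]-c["fx"]*q[0]/q[2],c["cy"]+c["fy"]*q[1]/q[2]
def tri(a,b):
    (o,d),(p,e)=ray(*a),ray(*b);t=np.linalg.lstsq(np.c_[d,-e],p-o,rcond=None)[0]
    x,y=o+d*t[0],p+e*t[1];return (x+y)/2,np.linalg.norm(x-y)
def blobs(c,lo,hi,box,mina=4):
    h=cv2.cvtColor(c["pixels"],cv2.COLOR_RGB2HSV);m=cv2.inRange(h,lo,hi);x0,y0,x1,y1=box
    k=np.zeros_like(m);k[y0:y1,x0:x1]=m[y0:y1,x0:x1]
    n,_,st,ce=cv2.connectedComponentsWithStats(k)
    return [(st[i].tolist(),ce[i].round(1).tolist()) for i in range(1,n) if st[i,4]>=mina]
def crop(c,box,k,):
    x0,y0,x1,y1=box;return cv2.resize(c["pixels"][y0:y1,x0:x1,::-1],None,fx=k,fy=k,interpolation=cv2.INTER_CUBIC)
E
python3 - <<'E'
from h import *
s=cam("side");t=cam("top")
B=((100,120,60),(130,255,255))
print("blue side",blobs(s,*B,(165,135,265,260)));print("blue top",blobs(t,*B,(140,220,300,320)))
a=crop(s,(165,140,275,305),3.6);b=crop(t,(150,225,345,325),2)
im=np.zeros((600,800,3),np.uint8);im[:a.shape[0],:a.shape[1]]=a;im[:b.shape[0],400:400+b.shape[1]]=b
d=crop(t,(295,250,345,300),7);im[220:220+350,400:750]=d
cv2.imwrite("pics/c1.png",im)
E
```

```text
blue side [([192, 159, 5, 4, 16], [194.2, 160.7]), ([188, 171, 16, 8, 71], [196.0, 175.1]), ([239, 181, 6, 3, 15], [241.4, 181.8]), ([234, 191, 17, 9, 95], [242.3, 195.7])]
blue top [([250, 236, 6, 5, 24], [252.7, 238.0]), ([198, 263, 6, 6, 23], [200.4, 265.5]), ([208, 265, 4, 9, 10], [210.2, 269.0])]
```

View pics/c1.png

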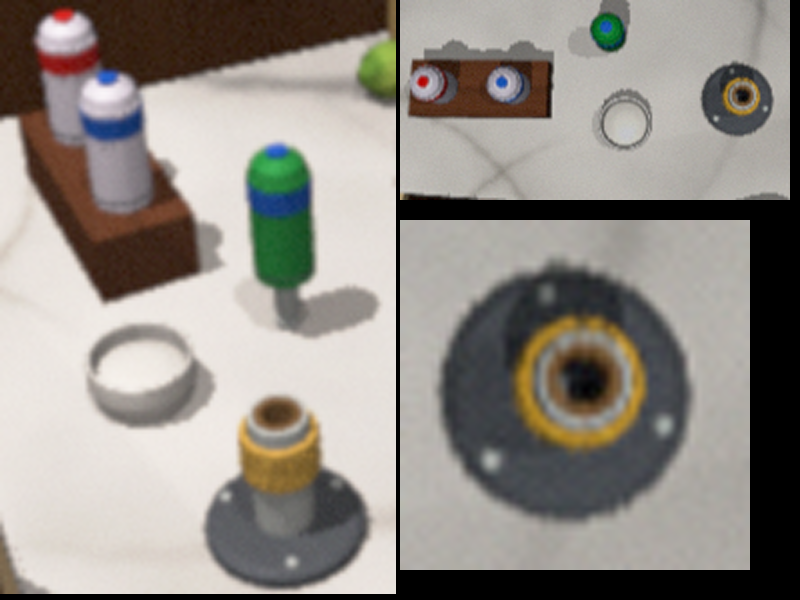

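The crop confirms it: the white body with blue band and dot is in the rack (side dot (194,161)). The green look-alike stands free on the worktop. The dock's sleeve is forward, with the mouth at top (321,272.6) and side about (242,255).

```bash
python3 - <<'E'
from h import *
s=cam("side");t=cam("top")
print("blue top z.146",onz(t,200.4,265.5,.146),onz(s,194.2,160.7,.146),tri((t,200.4,265.5),(s,194.2,160.7)))
print("mouth",onz(t,321.1,272.6,.09),onz(s,242.2,255.0,.09),tri((t,321.1,272.6),(s,242.2,255)))
# foot (dark disc) by mask -> ellipse
for n,c,box in(("t",t,(295,250,345,300)),("s",s,(215,255,275,305))):
    h=cv2.cvtColor(c["pixels"],cv2.COLOR_RGB2HSV);m=cv2.inRange(h,(0,0,0),(179,255,110));k=np.zeros_like(m);x0,y0,x1,y1=box;k[y0:y1,x0:x1]=m[y0:y1,x0:x1]
    ct=max(cv2.findContours(k,0,2)[0],key=cv2.contourArea);e=cv2.fitEllipse(cv2.convexHull(ct));print(n,"foot",e,onz(c,*e[0],.008))
# brass sleeve in top
for n,c,box in(("t",t,(295,250,345,300)),("s",s,(215,235,275,305))):
    print(n,blobs(c,(12,130,90),(32,255,255),box,10))
print("salt",onz(t,262.5,286,.034),"green",onz(t,252.7,238,.14))
# rack
h=cv2.cvtColor(t["pixels"],cv2.COLOR_RGB2HSV);m=cv2.inRange(h,(0,80,10),(20,255,130));k=np.zeros_like(m);k[245:295,145:235]=m[245:295,145:235]
ct=max(cv2.findContours(k,0,2)[0],key=cv2.contourArea);q=cv2.minAreaRect(ct);print("rack",q,onz(t,*q[0],.045))
for z in (0,.04,.09,.14): print(z,proj(t,[.55,0,z]))
E
```

```text
blue top z.146 [0.45260876 0.18071723 0.146     ] [0.45407306 0.17952853 0.146     ] (array([0.45346602, 0.18069009, 0.14535295]), np.float64(0.001655383837797895))
mouth [ 0.45982545 -0.09965773  0.09      ] [ 0.46328127 -0.1026622   0.09      ] (array([ 0.46193399, -0.10028367,  0.08791277]), np.float64(0.004023537792988053))
t foot ((318.0563659667969, 274.3215026855469), (35.10466766357422, 35.941524505615234), 153.14892578125) [ 0.46048057 -0.09860138  0.008     ]
s foot ((244.1658477783203, 285.7792663574219), (33.55447006225586, 44.34144973754883), 83.52044677734375) [ 0.46145101 -0.10628035  0.008     ]
t [([311, 264, 19, 19, 106], [319.1, 273.3])]
s [([237, 252, 10, 6, 26], [241.9, 254.7]), ([232, 257, 21, 20, 248], [242.7, 268.5])]
salt [0.4200251  0.04064439 0.034     ] green [0.52490137 0.06741199 0.14      ]
rack ((189.5, 269.0), (28.0, 71.0), 90.0) [0.44860245 0.2254705  0.045     ]
0 (np.float64(282.3655441267202), np.float64(237.66170916325743))
0.04 (np.float64(282.36747753652435), np.float64(235.49725511030627))
0.09 (np.float64(282.37008529350345), np.float64(232.5778687750702))
0.14 (np.float64(282.3729325535306), np.float64(229.39035855749052))
```

```bash
python3 -m jog '[[0,0,0,0.13,0],[0,0,0,0.127,0],[2.5,-4.2,0,0,0],[2.5,-4.2,0,0,0],[2.5,-4.2,0,0,0],[2.5,-4.2,0,0,0],[2.5,-4.2,0,0,0],[2.5,-4.2,0,0,0],[2.5,-4.2,0,0,0],[2.5,-4.2,0,0,0]]' 20
```

```text
time: 1.3
ee_pos: [0.3632, -0.2661, 0.2422]
eef_rot: [1.0, -0.011, -0.001, 0.001]
ft_force: [1.3, -0.1, -0.2]
width: 0.0871
```

```bash
python3 -m jog '[[2.4,-4.1,0,-0.022,0],[2.4,-4.1,0,0,0],[2.4,-4.1,0,0,0],[2.0,-3.5,0,0,0],[0,0,0,0,0],[0,0,2,0,0],[0,0,2,0,0],[0,0,2,0,0],[0,0,2,0,0],[0,0,0,0,0]]'
cat > st.py <<'E'
from h import *
s=r.read_state();p=s["ee_pos"];q=s["eef_rot"]
print("t",s["time"],"p",np.round(p,4),"q",np.round(q,4),"F",np.round(s["ft_force"],1),"w",round(float(s["width"]),4))
E
python3 st.py
```

```text
time: 2.3
ee_pos: [0.4616, -0.095, 0.1615]
eef_rot: [1.0, 0.006, 0.002, 0.002]
ft_force: [-0.7, 0.4, -0.4]
width: 0.0869
t 2.3 p [ 0.4616 -0.095   0.1615] q [1.     0.0061 0.0019 0.0023] F [-0.7  0.4 -0.4] w 0.0869
```

```bash
python3 -m jog '[[-0.1,0.6,0,0.012,0],[0,0,0,0,0],[0,0,2,0,0],[0,0,2,0,0],[0,0,2,0,0],[0,0,1.5,0,0],[0,0,1,0,0],[0,0,0.5,0,0],[0,0,0,0,0],[0,0,0,0,0]]';python3 st.py
python3 - <<'E'
from h import *
a=crop(cam("side"),(190,200,300,310),5);b=crop(cam("top"),(270,225,370,325),2.5)
im=np.zeros((560,800,3),np.uint8);im[:550,:550]=a;im[:250,550:]=b;cv2.imwrite("pics/c2.png",im)
E
```

```text
time: 3.3
ee_pos: [0.467, -0.1064, 0.0781]
eef_rot: [1.0, -0.003, 0.009, 0.005]
ft_force: [-0.1, -0.4, 0.8]
width: 0.0868
t 3.3 p [ 0.467  -0.1064  0.0781] q [ 0.9999 -0.0032  0.0087  0.005 ] F [-0.1 -0.4  0.8] w 0.0868
```

View pics/c2.png

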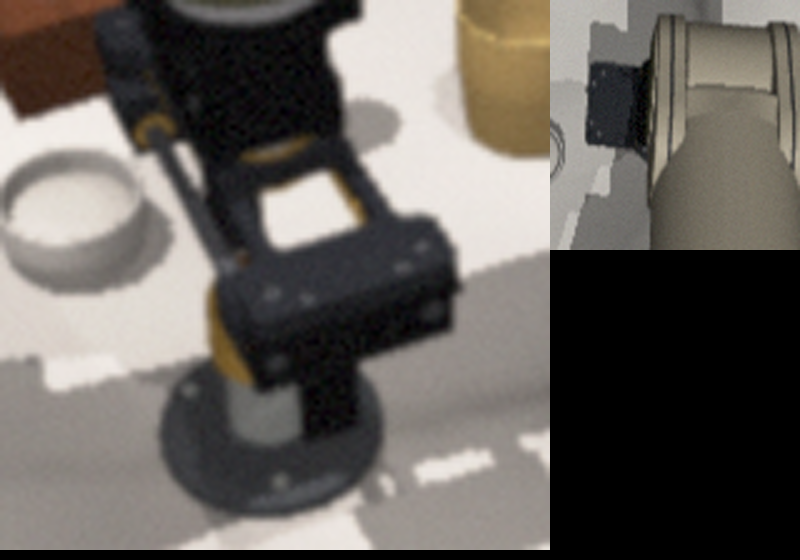

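Image: the open fingers straddle the sleeve, about 6 mm off in x and y per the state. I'll correct that, then close.

```bash
python3 -m jog '[[-0.3,-0.3,0.3,0,0],[-0.3,-0.25,0.3,0,0],[0,0,0,0,0],[0,0,0,0,0],[0,0,0,0,0.3],[0,0,0,0,0.3],[0,0,0,0,0.3],[0,0,0,0,0.3],[0,0,0,0,0.3],[0,0,0,0,0.3]]' 25;python3 st.py
```

```text
time: 4.4
ee_pos: [0.4613, -0.1006, 0.0726]
eef_rot: [1.0, -0.003, 0.01, 0.005]
ft_force: [-0.5, -0.8, 0.2]
width: 0.0616
t 4.4 p [ 0.4613 -0.1006  0.0726] q [ 0.9999 -0.0032  0.0096  0.0054] F [-0.5 -0.8  0.2] w 0.0616
```

```bash
python3 -m jog '[[0,0,0.1,0,0.4],[0,0,0,0,0.45],[0,0,0,0,0.46],[0,0,0,0,0.47],[0,0,0,0,0.48],[0,0,0,0,0.5],[0,0,0,0,0.6],[0,0,0,0,0.7],[0,0,0,0,0.7],[0,0,0,0,0.7]]' 25;python3 st.py
```

```text
time: 5.4
ee_pos: [0.4613, -0.0987, 0.0714]
eef_rot: [1.0, -0.002, 0.009, 0.004]
ft_force: [-0.5, 3.1, 0.5]
width: 0.0429
t 5.4 p [ 0.4613 -0.0987  0.0714] q [ 0.9999 -0.0024  0.0095  0.0045] F [-0.5  3.1  0.5] w 0.0429
```

```bash
python3 -m jog '[[0,0,0,0,0.7],[0,0,0.2,0,0.7],[0,0,0.2,0,0.7],[0,0,0.2,0,0.7],[0,0,0.2,0,0.7],[0,0,0.2,0,0.7],[0,0,0.2,0,0.7],[0,0,0.1,0,0.7],[0,0,0,0,0.7],[0,0,0,0,0.7]]' 30;python3 st.py
```

```text
time: 6.4
ee_pos: [0.4614, -0.0987, 0.0594]
eef_rot: [1.0, -0.002, 0.009, 0.005]
ft_force: [-2.0, 2.9, 3.0]
width: 0.0429
t 6.4 p [ 0.4614 -0.0987  0.0594] q [ 0.9999 -0.0024  0.0086  0.0051] F [-2.   2.9  3. ] w 0.0429
```

```bash
python3 -m jog '[[0,0,0.1,0,0.7],[0,0,0.1,0,0.7],[0,0,0.1,0,0.7],[0,0,0,0,0.7],[0,0,0,0,0.7],[0,0,0,0,0.4],[0,0,0,0,0.35],[0,0,0,0,0.3],[0,0,0,0,0.3],[0,0,0,0,0.3]]' 30;python3 st.py
```

```text
time: 7.4
ee_pos: [0.4616, -0.1005, 0.0587]
eef_rot: [1.0, -0.003, 0.008, 0.007]
ft_force: [0.6, -0.3, 0.2]
width: 0.0605
t 7.4 p [ 0.4616 -0.1005  0.0587] q [ 0.9999 -0.0032  0.0082  0.0069] F [ 0.6 -0.3  0.2] w 0.0605
```

```bash
python3 -m jog '[[0,0,0,0,0.1],[0,0,0,0,0],[0,0,0,0,0],[0,0,-2,0,0],[0,0,-3,0,0],[0,0,-4,0,0],[0,0,-4,0,0],[0,-4,-2,0,0],[0,-4.5,0,0,0],[0,-4.5,0,0,0]]';python3 st.py
```

```text
time: 8.4
ee_pos: [0.4597, 0.0295, 0.213]
eef_rot: [1.0, -0.009, 0.008, 0.007]
ft_force: [0.3, 0.0, -0.9]
width: 0.0868
t 8.4 p [0.4597 0.0295 0.213 ] q [ 0.9999 -0.009   0.0081  0.0067] F [ 0.3  0.  -0.9] w 0.0868
```

```bash
python3 -m jog '[[-0.1,-4,0,0,0],[-0.1,-4,0,0,0],[-0.1,-4,0,0,0],[0,-3,0,0,0],[0,0,0,0,0],[0,0,0,0,0],[0,0,0,0,0],[0,0,0,0,0],[0,0,0,0,0],[0,0,0,0,0]]';python3 st.py
python3 - <<'E'
from h import *
s=cam("side");t=cam("top")
a=crop(s,(165,130,295,300),3.2);b=crop(t,(150,225,350,325),1.9)
im=np.zeros((560,800,3),np.uint8);im[:a.shape[0],:a.shape[1]]=a;im[:b.shape[0],418:418+b.shape[1]]=b;
d=crop(s,(215,240,275,305),5);im[200:525,440:740]=d;cv2.imwrite("pics/c3.png",im)
print(blobs(s,(12,130,90),(32,255,255),(215,235,275,305),10))
E
```

```text
time: 9.4
ee_pos: [0.458, 0.1888, 0.2125]
eef_rot: [1.0, -0.007, 0.01, 0.007]
ft_force: [-0.4, 0.5, -0.3]
width: 0.0869
t 9.4 p [0.458  0.1888 0.2125] q [ 0.9999 -0.0071  0.0103  0.0067] F [-0.4  0.5 -0.3] w 0.0869
[([237, 252, 10, 6, 16], [241.5, 253.4]), ([232, 261, 22, 18, 238], [242.6, 271.3])]
```

View pics/c3.png

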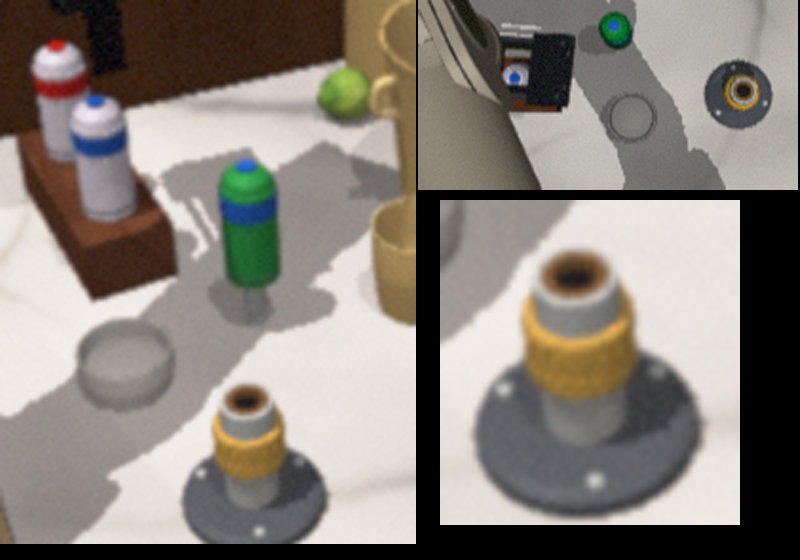

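Image: the sleeve has stayed back (now down by about 3 px, with more core showing), nothing else moved, and the gripper is above the rack. Going for the blue cartridge.

```bash
python3 -m jog '[[-0.6,0.6,0,-0.014,0],[0,0,0,0,0],[0,0,1,0,0],[0,0,1,0,0],[0,0,1,0,0],[0,0,1,0,0],[0,0,1,0,0],[0,0,1,0,0],[0,0,0,0,0],[0,0,0,0,0]]';python3 st.py
```

```text
time: 10.5
ee_pos: [0.4529, 0.1821, 0.1455]
eef_rot: [1.0, -0.0, 0.009, 0.007]
ft_force: [-0.4, 0.0, -0.3]
width: 0.0869
t 10.5 p [0.4529 0.1821 0.1455] q [ 9.999e-01 -4.000e-04  9.100e-03  6.600e-03] F [-0.4  0.  -0.3] w 0.0869
```

```bash
python3 -m jog '[[0,0,1,0,0],[0,0,1,0,0],[0,0,1,0,0.1],[0,0,0.2,0,0.3],[0,0,0,0,0.4],[0,0,0,0,0.45],[0,0,0,0,0.48],[0,0,0,0,0.5],[0,0,0,0,0.52],[0,0,0,0,0.55]]' 12;python3 st.py
```

```text
time: 11.5
ee_pos: [0.4545, 0.182, 0.1121]
eef_rot: [1.0, -0.001, 0.01, 0.006]
ft_force: [-0.2, -0.0, 0.9]
width: 0.0415
t 11.5 p [0.4545 0.182  0.1121] q [ 9.999e-01 -5.000e-04  1.030e-02  6.300e-03] F [-0.2 -0.   0.9] w 0.0415
```

```bash
python3 -m jog '[[0,0,0,0,0.7],[0,0,0,0,0.7],[0,0,0,0,0.7],[0,0,0,0,0.7],[0,0,-0.5,0,0.7],[0,0,-1,0,0.7],[0,0,-1.5,0,0.7],[0,0,-1.5,0,0.7],[0,0,-1.5,0,0.7],[0,0,0,0,0.7]]' 35;python3 st.py
```

```text
time: 12.5
ee_pos: [0.4527, 0.1832, 0.178]
eef_rot: [1.0, -0.0, 0.01, 0.006]
ft_force: [-0.4, 1.2, -2.6]
width: 0.0394
t 12.5 p [0.4527 0.1832 0.178 ] q [ 0.9999 -0.      0.0103  0.0062] F [-0.4  1.2 -2.6] w 0.0394
```

```bash
python3 -m jog '[[0,0,-2,0,0.7],[0,0,-2,0,0.7],[0,1,-1.5,0,0.7],[0,2.5,0,0,0.7],[0,3,0,0,0.7],[0,3,0,0,0.7],[0,3,0,0,0.7],[0,3,0,0,0.7],[0,3,0,0,0.7],[0,3,0,0,0.7]]';python3 st.py
```

```text
time: 13.5
ee_pos: [0.4502, -0.0335, 0.2393]
eef_rot: [1.0, 0.005, 0.012, 0.006]
ft_force: [0.3, 0.1, -2.9]
width: 0.0393
t 13.5 p [ 0.4502 -0.0335  0.2393] q [0.9999 0.0052 0.0117 0.0061] F [ 0.3  0.1 -2.9] w 0.0393
```

```bash
python3 -m jog '[[0.5,2,0,0.01,0.7],[0.5,2,0,0,0.7],[0,1.5,0,0,0.7],[0,0.6,0,0,0.7],[0,0,1,0,0.7],[0,0,1,0,0.7],[0,0,0.8,0,0.7],[0,0,0,0,0.7],[0,0,0,0,0.7],[0,0,0,0,0.7]]';python3 st.py
```

```text
time: 14.5
ee_pos: [0.4609, -0.0964, 0.2085]
eef_rot: [1.0, -0.0, 0.011, 0.005]
ft_force: [-0.8, 0.3, -2.8]
width: 0.0393
t 14.5 p [ 0.4609 -0.0964  0.2085] q [ 9.999e-01 -4.000e-04  1.060e-02  5.400e-03] F [-0.8  0.3 -2.8] w 0.0393
```

```bash
python3 - <<'E'
from h import *
s=cam("side");t=cam("top")
im=np.zeros((600,800,3),np.uint8);im[:600,:480]=crop(s,(205,185,285,285),6)
im[:300,490:790]=crop(t,(280,230,355,305),4);cv2.imwrite("pics/c4.png",im)
for p in ([.461,-.0987,.09],[.4615,-.098,.1025]): print(proj(s,p))
E
```

```text
(np.float64(240.37356919721188), np.float64(254.04200667210648))
(np.float64(240.12269444432053), np.float64(248.98023147661138))
```

View pics/c4.png

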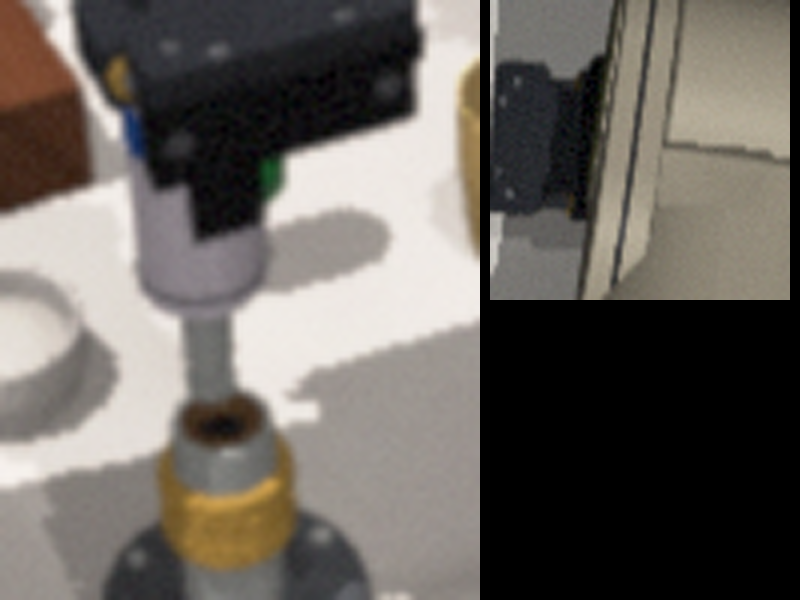

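The side view shows the nose above the mouth but about 2 px left of its axis: nose at crop (210,390), mouth at (223,424). I'll measure the offset precisely from the edges.

```bash
python3 - <<'E'
from h import *
g=np.mean([cam("side")["pixels"].astype(float) for _ in range(4)],axis=0);c=cam("side")
for v in (239,241,243,245,247,249,251,252,253,254,255,256,257,258,259,260,262,264,270): print(v,g[v,230:256].mean(1).astype(int).tolist())
h=g[262,225:262];print(h.astype(int).tolist()[:3])
print("sleeve",blobs(c,(12,130,90),(32,255,255),(215,235,275,305),10))
E
```

```text
239 [217, 224, 230, 231, 222, 159, 114, 110, 112, 112, 108, 105, 104, 139, 209, 231, 234, 234, 234, 234, 233, 234, 234, 234, 234, 233]
241 [214, 214, 214, 219, 217, 171, 121, 108, 109, 110, 109, 103, 102, 133, 196, 229, 234, 235, 234, 233, 234, 234, 233, 233, 234, 233]
243 [214, 214, 214, 213, 204, 167, 122, 107, 110, 110, 108, 105, 103, 131, 194, 228, 233, 233, 233, 233, 233, 233, 233, 234, 234, 233]
245 [215, 215, 214, 214, 210, 192, 147, 115, 109, 111, 109, 105, 104, 131, 189, 226, 233, 232, 232, 233, 232, 232, 233, 233, 234, 233]
247 [216, 216, 215, 216, 213, 196, 140, 107, 105, 108, 107, 105, 102, 117, 168, 223, 232, 233, 233, 232, 232, 233, 232, 231, 225, 216]
249 [217, 217, 216, 216, 213, 199, 146, 110, 104, 105, 107, 106, 103, 102, 132, 187, 206, 222, 230, 232, 232, 231, 227, 220, 200, 164]
251 [219, 218, 218, 215, 204, 174, 127, 92, 91, 99, 99, 95, 82, 70, 61, 66, 83, 115, 161, 205, 228, 230, 218, 184, 162, 157]
252 [220, 218, 218, 210, 175, 131, 89, 65, 67, 69, 72, 70, 62, 54, 51, 50, 54, 73, 108, 164, 218, 230, 230, 217, 193, 190]
253 [220, 219, 217, 201, 150, 95, 63, 51, 
[... 712 characters left out ...]
1, 102, 96, 86, 75, 71, 78, 97, 102, 105, 104, 105, 108, 103, 98, 93, 90, 102, 125, 146, 150]
260 [169, 145, 110, 91, 96, 101, 106, 107, 103, 101, 104, 117, 146, 153, 143, 127, 114, 107, 102, 98, 92, 89, 91, 115, 142, 150]
262 [120, 101, 86, 87, 94, 100, 104, 106, 106, 112, 124, 125, 124, 121, 118, 114, 111, 107, 104, 98, 94, 88, 86, 100, 132, 147]
264 [117, 99, 83, 85, 89, 98, 102, 105, 108, 112, 123, 126, 123, 121, 116, 114, 111, 107, 106, 112, 107, 96, 86, 96, 129, 146]
270 [119, 104, 88, 81, 83, 89, 99, 109, 113, 115, 117, 115, 111, 112, 108, 101, 97, 97, 93, 90, 86, 85, 80, 77, 78, 86]
[[166, 160, 153], [159, 153, 148], [140, 135, 130]]
sleeve [([232, 261, 22, 19, 239], [242.7, 271.5])]
```

```bash
python3 -m jog '[[0.15,0.13,0,0,0.7],[0.1,0.1,0,0,0.7],[0,0,0,0,0.7],[0,0,0,0,0.7],[0,0,0,0,0.7],[0,0,0.2,0,0.7],[0,0,0.2,0,0.7],[0,0,0,0,0.7],[0,0,0,0,0.7],[0,0,0,0,0.7]]';python3 st.py
cat > e.py <<'E'
from h import *
L=[cam("side") for _ in range(4)];g=np.mean([c["pixels"].astype(float) for c in L],axis=0).mean(2)
cv2.imwrite("pics/last.png",crop(L[0],(205,185,285,285),6))
def edge(v,a,b,th):
    x=np.arange(a,b+1);y=g[v,a:b+1];i=np.where((y[:-1]-th)*(y[1:]-th)<=0)[0]
    return [round(float(x[k]+(th-y[k])/(y[k+1]-y[k])),2) for k in i]
for v in (239,241,243,245,247,249,253,254,255): print(v,edge(v,228,256,163))
print("col 238-242 rows 244-258\n",g[244:259,237:244].astype(int))
E
python3 e.py
```

```text
time: 15.85
ee_pos: [0.4637, -0.0996, 0.2043]
eef_rot: [1.0, -0.001, 0.011, 0.005]
ft_force: [0.3, -0.1, -3.0]
width: 0.0394
t 15.85 p [ 0.4637 -0.0996  0.2043] q [ 9.999e-01 -9.000e-04  1.080e-02  5.500e-03] F [ 0.3 -0.1 -3. ] w 0.0394
239 [235.6, 245.45]
241 [236.84, 245.21]
243 [236.97, 245.44]
245 [236.92, 245.59]
247 [237.58, 245.3]
249 [237.5, 245.95]
253 [233.72, 249.49]
254 [233.38, 249.74]
255 [233.03, 250.09]
col 238-242 rows 244-258
 [[160 118 109 108 111 110 105]
 [159 118 109 111 111 110 106]
 [172 126 108 110 111 110 105]
 [191 142 112 108 110 110 106]
 [197 146 112 107 110 109 104]
 [189 136 107 106 106 108 102]
 [156 118 102 105 105 107 105]
 [108  96  99 105 105 104 104]
 [ 73  80  96 106 106 109 106]
 [ 52  63  80  97  98 101  94]
 [ 47  46  58  62  63  65  58]
 [ 45  35  33  28  31  29  24]
 [ 44  34  20  19  19  20  18]
 [ 49  40  31  29  25  25  28]
 [ 70  59  51  47  44  48  50]]
```

```bash
python3 -m jog '[[0,-0.06,0.2,0,0.7],[0,0,0.2,0,0.7],[0,0,0.2,0,0.7],[0,0,0.1,0,0.7],[0,0,0.1,0,0.7],[0,0,0.1,0,0.7],[0,0,0,0,0.7],[0,0,0,0,0.7],[0,0,0,0,0.7],[0,0,0,0,0.7]]';python3 st.py
```

```text
time: 17.05
ee_pos: [0.4639, -0.099, 0.1946]
eef_rot: [1.0, -0.001, 0.011, 0.005]
ft_force: [-0.2, 0.2, -2.0]
width: 0.0391
t 17.05 p [ 0.4639 -0.099   0.1946] q [ 0.9999 -0.001   0.0108  0.0055] F [-0.2  0.2 -2. ] w 0.0391
```

```bash
python3 -m jog '[[0,0,0.1,0,0.7],[0,0,0,0,0.7],[0,0,0.1,0,0.7],[0,0,0,0,0.7],[0,0,0.1,0,0.7],[0,0,0,0,0.7],[0,0,0,0,0.7],[0,0,0,0,0.7],[0,0,0,0,0.7],[0,0,0,0,0.7]]';python3 st.py; python3 e.py
```

```text
time: 18.05
ee_pos: [0.4636, -0.0985, 0.1911]
eef_rot: [1.0, -0.001, 0.01, 0.005]
ft_force: [-1.2, 1.5, -2.5]
width: 0.0394
t 18.05 p [ 0.4636 -0.0985  0.1911] q [ 9.999e-01 -8.000e-04  1.020e-02  5.100e-03] F [-1.2  1.5 -2.5] w 0.0394
239 [230.03, 250.43]
241 [231.05, 249.41]
243 [232.91, 246.92]
245 [236.37, 245.27]
247 [236.84, 245.4]
249 [236.86, 245.83, 254.84]
253 [233.73, 249.49]
254 [233.4, 249.74]
255 [233.03, 250.08]
col 238-242 rows 244-258
 [[134 127 125 126 126 128 129]
 [139 122 122 122 122 119 114]
 [146 116 113 113 113 110 106]
 [155 116 109 108 111 109 103]
 [158 117 108 110 112 109 104]
 [157 117 108 110 111 110 105]
 [143 112 107 109 109 111 106]
 [110 102 106 107 110 109 107]
 [ 74  88 103 108 111 108 105]
 [ 63  88 103 105 109 110 104]
 [ 64  92 102 102 107 106 103]
 [ 63  89 101 103 105 104 103]
 [ 56  77  95 102 104 104 102]
 [ 56  65  85  91  98  98  91]
 [ 72  66  65  69  71  74  69]]
```

View pics/last.png

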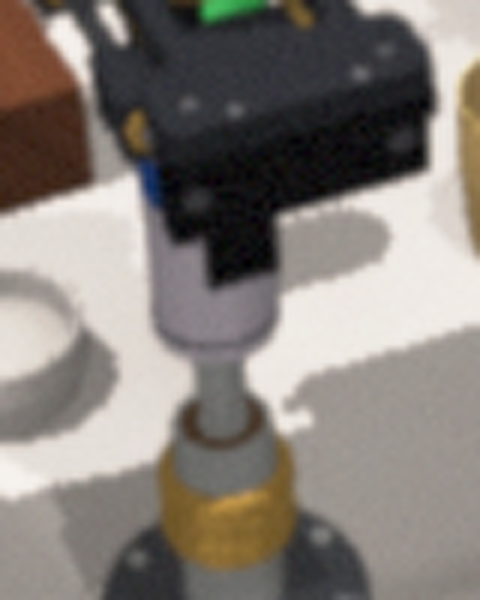

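Image: the nose is inside the mouth with small side forces. Now I'll push by feel.

```bash
python3 -m jog '[[0,0,0.1,0,0.7],[0,0,0,0,0.7],[0,0,0.1,0,0.7],[0,0,0,0,0.7],[0,0,0.1,0,0.7],[0,0,0,0,0.7],[0,0,0.1,0,0.7],[0,0,0,0,0.7],[0,0,0,0,0.7],[0,0,0,0,0.7]]';python3 st.py
```

```text
time: 19.25
ee_pos: [0.4639, -0.0985, 0.1877]
eef_rot: [1.0, -0.001, 0.01, 0.005]
ft_force: [-2.1, 1.8, 0.0]
width: 0.0393
t 19.25 p [ 0.4639 -0.0985  0.1877] q [ 9.999e-01 -8.000e-04  1.050e-02  5.300e-03] F [-2.1  1.8  0. ] w 0.0393
```

```bash
python3 -m jog '[[-0.05,-0.05,0.1,0,0.7],[0,0,0,0,0.7],[0,0,0.1,0,0.7],[0,0,0,0,0.7],[0,0,0.1,0,0.7],[0,0,0,0,0.7],[0,0,0.1,0,0.7],[0,0,0,0,0.7],[0,0,0,0,0.7],[0,0,0,0,0.7]]';python3 st.py
```

```text
time: 20.25
ee_pos: [0.4638, -0.0983, 0.1837]
eef_rot: [1.0, -0.001, 0.011, 0.006]
ft_force: [-1.7, 1.1, 2.0]
width: 0.0392
t 20.25 p [ 0.4638 -0.0983  0.1837] q [ 9.999e-01 -9.000e-04  1.100e-02  5.600e-03] F [-1.7  1.1  2. ] w 0.0392
```

```bash
python3 -m jog '[[-0.05,-0.03,0.1,0,0.7],[0,0,0,0,0.7],[-0.02,0,0.1,0,0.7],[0,0,0,0,0.7],[-0.02,0,0.1,0,0.7],[0,0,0,0,0.7],[0,0,0.1,0,0.7],[0,0,0,0,0.7],[0,0,0,0,0.7],[0,0,0,0,0.7]]';python3 st.py
```

```text
time: 21.25
ee_pos: [0.4635, -0.0983, 0.1798]
eef_rot: [1.0, -0.001, 0.012, 0.006]
ft_force: [-1.6, 1.1, 2.9]
width: 0.0393
t 21.25 p [ 0.4635 -0.0983  0.1798] q [ 9.999e-01 -9.000e-04  1.170e-02  5.800e-03] F [-1.6  1.1  2.9] w 0.0393
```

```bash
python3 -m jog '[[-0.04,-0.03,0.1,0,0.7],[0,0,0,0,0.7],[-0.02,0,0.1,0,0.7],[0,0,0,0,0.7],[-0.02,0,0.1,0,0.7],[0,0,0,0,0.7],[0,0,0.1,0,0.7],[0,0,0,0,0.7],[0,0,0,0,0.7],[0,0,0,0,0.7]]';python3 st.py
cat > sl.py <<'E'
from h import *
c=cam("side");print("sleeve",blobs(c,(12,130,90),(32,255,255),(215,235,275,305),30))
E
python3 sl.py
```

```text
time: 22.25
ee_pos: [0.4633, -0.0982, 0.1758]
eef_rot: [1.0, -0.001, 0.012, 0.006]
ft_force: [-0.6, -0.5, 3.5]
width: 0.0395
t 22.25 p [ 0.4633 -0.0982  0.1758] q [ 9.999e-01 -9.000e-04  1.240e-02  6.000e-03] F [-0.6 -0.5  3.5] w 0.0395
sleeve [([232, 261, 22, 18, 236], [242.6, 271.5])]
```

```bash
python3 -m jog '[[-0.01,0,0.05,0,0.7],[0,0,0,0,0.7],[-0.01,0,0.05,0,0.7],[0,0,0,0,0.7],[0,0,0,0,0.7],[0,0,0,0,0.7],[0,0,0,0,0.7],[0,0,0,0,0.7],[0,0,0,0,0.7],[0,0,0,0,0.7]]';python3 st.py;python3 sl.py
```

```text
time: 23.3
ee_pos: [0.4633, -0.0982, 0.1749]
eef_rot: [1.0, -0.001, 0.013, 0.006]
ft_force: [-0.9, -0.2, 3.1]
width: 0.0394
t 23.3 p [ 0.4633 -0.0982  0.1749] q [ 9.999e-01 -9.000e-04  1.260e-02  6.000e-03] F [-0.9 -0.2  3.1] w 0.0394
sleeve [([232, 260, 22, 19, 235], [242.8, 271.4])]
```

```bash
python3 -m jog '[[-0.01,0,0.05,0,0.7],[0,0,0,0,0.7],[-0.01,0,0.05,0,0.7],[0,0,0,0,0.7],[0,0,0,0,0.7],[0,0,0,0,0.7],[0,0,0,0,0.7],[0,0,0,0,0.7],[0,0,0,0,0.7],[0,0,0,0,0.7]]';python3 st.py;python3 sl.py
```

```text
time: 24.35
ee_pos: [0.4632, -0.0982, 0.1738]
eef_rot: [1.0, -0.001, 0.013, 0.006]
ft_force: [-1.0, -0.3, 3.0]
width: 0.0395
t 24.35 p [ 0.4632 -0.0982  0.1738] q [ 9.999e-01 -9.000e-04  1.270e-02  6.000e-03] F [-1.  -0.3  3. ] w 0.0395
sleeve [([232, 260, 22, 19, 236], [242.8, 271.0])]
```

```bash
cat > ok.py <<'E'
from h import *
import sys
s=r.read_state();c=cam("side");b=max(blobs(c,(12,130,90),(32,255,255),(215,235,275,305),30))
b=max(blobs(c,(12,130,90),(32,255,255),(215,235,275,305),30),key=lambda q:q[0][4])
print("p",np.round(s["ee_pos"],4),"F",np.round(s["ft_force"],1),"w",round(float(s["width"]),4),"sleeve",b)
sys.exit(0 if b[1][1]>270 and s["ft_force"][2]<9 else 1)
E
python3 -m jog '[[-0.01,0,0.05,0,0.7],[0,0,0,0,0.7],[-0.01,0,0.05,0,0.7],[0,0,0,0,0.7],[0,0,0,0,0.7],[0,0,0,0,0.7],[0,0,0,0,0.7],[0,0,0,0,0.7],[0,0,0,0,0.7],[0,0,0,0,0.7]]'>/dev/null && python3 ok.py && python3 -m jog '[[-0.01,0,0.05,0,0.7],[0,0,0,0,0.7],[-0.01,0,0.05,0,0.7],[0,0,0,0,0.7],[0,0,0,0,0.7],[0,0,0,0,0.7],[0,0,0,0,0.7],[0,0,0,0,0.7],[0,0,0,0,0.7],[0,0,0,0,0.7]]'>/dev/null && python3 ok.py
```

```text
p [ 0.463  -0.0983  0.1728] F [-0.9  0.3  3. ] w 0.0391 sleeve ([232, 260, 22, 19, 236], [242.7, 270.8])
p [ 0.4628 -0.0985  0.1715] F [-0.9  0.7  2.7] w 0.0393 sleeve ([232, 260, 22, 19, 230], [242.7, 270.6])
```

```bash
sed -i 's/>270 /> 269.6 /' ok.py
python3 -m jog '[[-0.01,0,0.05,0,0.7],[0,0,0,0,0.7],[-0.01,0,0.05,0,0.7],[0,0,0,0,0.7],[0,0,0,0,0.7],[0,0,0,0,0.7],[0,0,0,0,0.7],[0,0,0,0,0.7],[0,0,0,0,0.7],[0,0,0,0,0.7]]'>/dev/null && python3 ok.py && python3 -m jog '[[-0.01,0,0.05,0,0.7],[0,0,0,0,0.7],[-0.01,0,0.05,0,0.7],[0,0,0,0,0.7],[0,0,0,0,0.7],[0,0,0,0,0.7],[0,0,0,0,0.7],[0,0,0,0,0.7],[0,0,0,0,0.7],[0,0,0,0,0.7]]'>/dev/null && python3 ok.py
```

```text
p [ 0.4629 -0.0984  0.171 ] F [-0.8 -0.3  3.9] w 0.0397 sleeve ([232, 260, 22, 19, 233], [242.6, 270.6])
p [ 0.4629 -0.0984  0.1704] F [-0.5  0.6  3.9] w 0.0392 sleeve ([232, 259, 22, 19, 232], [242.7, 270.6])
```

```bash

python3 -m jog '[[-0.01,0,0.1,0,0.7],[0,0,0,0,0.7],[0,0,0,0,0.7],[0,0,0,0,0.7],[0,0,0,0,0.7],[0,0,0,0,0.7],[0,0,0,0,0.7],[0,0,0,0,0.7],[0,0,0,0,0.7],[0,0,0,0,0.7]]'>/dev/null && python3 ok.py && python3 -m jog '[[-0.01,0,0.1,0,0.7],[0,0,0,0,0.7],[0,0,0,0,0.7],[0,0,0,0,0.7],[0,0,0,0,0.7],[0,0,0,0,0.7],[0,0,0,0,0.7],[0,0,0,0,0.7],[0,0,0,0,0.7],[0,0,0,0,0.7]]'>/dev/null && python3 ok.py
```

```text
p [ 0.4629 -0.0984  0.1695] F [-0.1  0.5  3.4] w 0.0391 sleeve ([232, 260, 22, 18, 230], [242.6, 270.6])
p [ 0.4629 -0.0984  0.1687] F [-1.9 -0.3  3.8] w 0.0392 sleeve ([232, 259, 22, 19, 230], [242.7, 270.5])
```

```bash

python3 -m jog '[[-0.01,0,0.1,0,0.7],[0,0,0,0,0.7],[0,0,0,0,0.7],[0,0,0,0,0.7],[0,0,0,0,0.7],[0,0,0,0,0.7],[0,0,0,0,0.7],[0,0,0,0,0.7],[0,0,0,0,0.7],[0,0,0,0,0.7]]'>/dev/null && python3 ok.py && python3 -m jog '[[-0.01,0,0.1,0,0.7],[0,0,0,0,0.7],[0,0,0,0,0.7],[0,0,0,0,0.7],[0,0,0,0,0.7],[0,0,0,0,0.7],[0,0,0,0,0.7],[0,0,0,0,0.7],[0,0,0,0,0.7],[0,0,0,0,0.7]]'>/dev/null && python3 ok.py
```

```text
p [ 0.4629 -0.0984  0.1679] F [-0.8 -0.8  3.6] w 0.0395 sleeve ([232, 260, 22, 18, 230], [242.6, 270.6])
p [ 0.4629 -0.0984  0.1671] F [-1.7  0.3  4.7] w 0.0393 sleeve ([232, 260, 22, 18, 232], [242.6, 270.6])
```

```bash

python3 -m jog '[[-0.01,0,0.1,0,0.7],[0,0,0,0,0.7],[0,0,0,0,0.7],[0,0,0,0,0.7],[0,0,0,0,0.7],[0,0,0,0,0.7],[0,0,0,0,0.7],[0,0,0,0,0.7],[0,0,0,0,0.7],[0,0,0,0,0.7]]'>/dev/null && python3 ok.py && python3 -m jog '[[-0.01,0,0.1,0,0.7],[0,0,0,0,0.7],[0,0,0,0,0.7],[0,0,0,0,0.7],[0,0,0,0,0.7],[0,0,0,0,0.7],[0,0,0,0,0.7],[0,0,0,0,0.7],[0,0,0,0,0.7],[0,0,0,0,0.7]]'>/dev/null && python3 ok.py; python3 st.py
```

```text
p [ 0.4629 -0.0984  0.1664] F [-2.2  0.5  5. ] w 0.0392 sleeve ([232, 260, 22, 18, 231], [242.6, 270.5])
p [ 0.4629 -0.0984  0.1656] F [-1.5  0.5  4.3] w 0.039 sleeve ([232, 259, 22, 19, 233], [242.6, 270.5])
t 34.9 p [ 0.4629 -0.0984  0.1655] q [ 0.9999 -0.001   0.0138  0.0066] F [-1.3  0.   4.4] w 0.0394
```

```bash

python3 -m jog '[[-0.01,0,0.1,0,0.7],[0,0,0,0,0.7],[0,0,0,0,0.7],[0,0,0,0,0.7],[0,0,0,0,0.7],[0,0,0,0,0.7],[0,0,0,0,0.7],[0,0,0,0,0.7],[0,0,0,0,0.7],[0,0,0,0,0.7]]'>/dev/null && python3 ok.py && python3 -m jog '[[-0.01,0,0.1,0,0.7],[0,0,0,0,0.7],[0,0,0,0,0.7],[0,0,0,0,0.7],[0,0,0,0,0.7],[0,0,0,0,0.7],[0,0,0,0,0.7],[0,0,0,0,0.7],[0,0,0,0,0.7],[0,0,0,0,0.7]]'>/dev/null && python3 ok.py; python3 st.py
```

```text
p [ 0.4629 -0.0984  0.1647] F [-2.5  0.7  4.3] w 0.0393 sleeve ([232, 259, 22, 19, 240], [242.7, 270.3])
p [ 0.4628 -0.0983  0.1635] F [-1.8  0.7  2.1] w 0.0394 sleeve ([232, 258, 21, 19, 234], [242.5, 268.9])
t 37.0 p [ 0.4628 -0.0983  0.1634] q [ 9.999e-01 -9.000e-04  1.380e-02  6.500e-03] F [-1.  -0.5  1.9] w 0.0392
```

The sleeve jumped from 270.3 to 268.9 px and the push force dropped. Stopping to look.

```bash
python3 -c "
from h import *
s=cam('side');cv2.imwrite('pics/c6.png',crop(s,(205,185,285,305),5));print(blobs(s,(12,130,90),(32,255,255),(215,235,275,305),10))"
```

```text
[([232, 258, 21, 19, 235], [242.4, 268.8])]
```

View pics/c6.png

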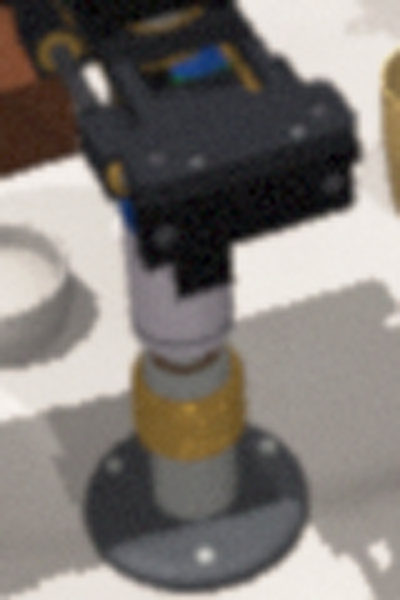

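Image: the sleeve is up, with its lower edge back at row 276–277 as at the start and the cartridge body just above the mouth. I'll do a gentle 1 mm tug test, then release.

```bash
python3 -m jog '[[0,0,0,0,0.7],[0,0,-0.1,0,0.7],[0,0,-0.05,0,0.7],[0,0,0,0,0.7],[0,0,0,0,0.7],[0,0,0,0,0.7],[0,0,0,0,0.7],[0,0,0,0,0.7],[0,0,0,0,0.7],[0,0,0,0,0.7]]' ; python3 ok.py
```

```text
time: 38.05
ee_pos: [0.4624, -0.0983, 0.1637]
eef_rot: [1.0, -0.001, 0.013, 0.006]
ft_force: [0.9, 0.2, -4.5]
width: 0.0394
p [ 0.4624 -0.0983  0.1637] F [ 0.9  0.2 -4.5] w 0.0394 sleeve ([232, 258, 21, 19, 233], [242.3, 268.8])
```

It held (0.3 mm of motion), so it is locked. Releasing.

```bash
python3 -m jog '[[0,0,0,0,0.45],[0,0,0,0,0.4],[0,0,0,0,0.3],[0,0,0,0,0.1],[0,0,0,0,0],[0,0,0,0,0],[0,0,-1,0,0],[0,0,-2,0,0],[0,0,-3,0,0],[0,0,-4,0,0]]' ; python3 -m jog '[[0,0,-4,0,0],[0,4,0,0,0],[0,4,0,0,0],[0,4,0,0,0],[0,4,0,0,0],[0,3,0,0,0],[0,0,0,0,0],[0,0,0,0,0],[0,0,0,0,0],[0,0,0,0,0]]'; python3 ok.py; python3 -c "
from h import *
s=cam('side','side9');t=cam('top','top9')
im=np.zeros((600,800,3),np.uint8);im[:600,:480]=crop(s,(165,125,285,305),3.34)[:600,:480] if 0 else cv2.resize(crop(s,(165,130,295,305),1),(446,600)).copy() if 0 else np.pad(cv2.resize(crop(s,(165,130,295,305),1),(446,600),interpolation=2),((0,0),(0,34),(0,0)))
im[:200,480:800]=cv2.resize(crop(t,(145,160,405,325),1),(320,200));cv2.imwrite('pics/c7.png',im)"
```

```text
time: 39.1
ee_pos: [0.4573, -0.0963, 0.2647]
eef_rot: [1.0, -0.001, 0.01, 0.005]
ft_force: [0.4, 0.7, 0.5]
width: 0.0869
time: 40.1
ee_pos: [0.4591, -0.2899, 0.3237]
eef_rot: [1.0, 0.003, 0.018, 0.008]
ft_force: [0.8, 0.6, -0.3]
width: 0.0868
p [ 0.4591 -0.2899  0.3237] F [ 0.8  0.6 -0.3] w 0.0868 sleeve ([232, 259, 21, 18, 238], [242.4, 268.7])
```

View pics/c7.png

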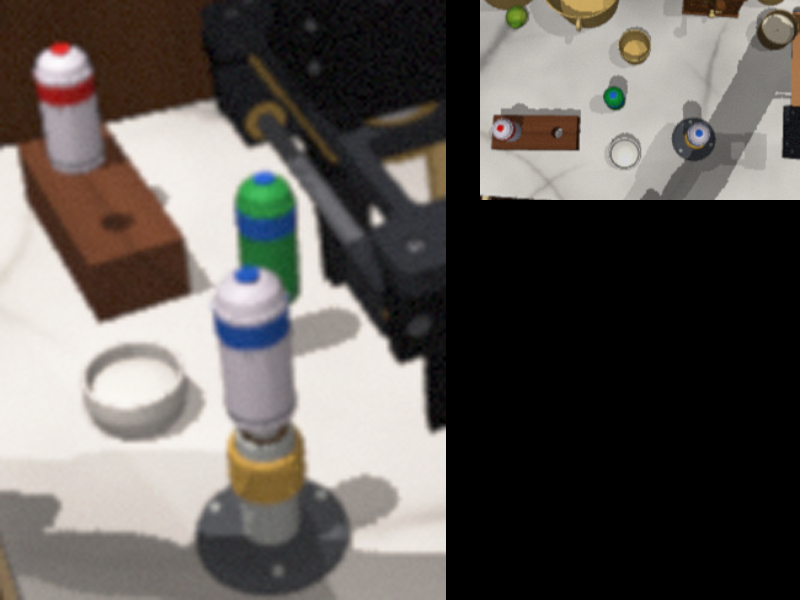

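Image: the blue cartridge stands upright, locked in the dock with the sleeve forward. The red and green cartridges and the salt cellar are unmoved, and the gripper is clear. Handing in.

```bash
python3 -c "
from bench import r
print(r.close_job())"
```

```text
the job is handed in; nothing more can be done
None
```

The blue-banded cartridge is locked in the dock and released, and I handed the job in at about 40 s of the 67 s allowed.

- **Sleeve:** I drew the brass sleeve down to its end stop and let go. The side view showed it staying back, about 3 px lower than at the start.
- **Push:** I moved the blue cartridge over the mouth, corrected an offset of about 3 mm seen in the side view, and pushed it in about 1 mm at a time. In the readings between steps the push never passed about 8 N.
- **Lock:** I stopped at an estimated 33 mm depth, when the sleeve jumped up from 270.3 to 268.9 px and the push fell by about 2 N.
- **Last checks:**
  - On a light upward tug the cartridge moved only 0.3 mm.
  - After release the sleeve sat at 268.7 px, against 268.5 px at the start.
  - The cartridge was upright and the gripper was open and well clear.
  - The red and green cartridges, the salt cellar and the tumbler looked unmoved in the last picture. I did not measure them, and I did not check the candle and the pepper mill closely at the end.
- **Disagreement:** The camera's and the gripper's estimates of the dock's position differed by 2–4 mm. I settled it by comparing the nose with the mouth in the side view.

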